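Fill the empty place in the mould carrier

TASK

The mould carrier has to be full before it goes on to be filled with batter. Take the matching mould that still stands loose on the bench and set it upright, all the way down in whichever hole of the carrier is empty. Leave the two moulds already in the carrier in their holes.

Things in the scene. Friction and masses are not known exactly. Their poses are not given: they have to be found in the camera images.
- carrier: aluminium plate fixed on the bench, 100 mm (its x) by 340 mm (its y), 15 mm thick, with three round through-holes 63 mm in diameter in a row along its y axis, centred at y = -105, 0 and +105 mm, x = 0. Origin at the centre of its underside, on the bench top (height 0); z up. The bench with a flat round of parchment shows through the holes, so a mould in a hole stands on the bench with 50 mm standing proud of the plate. One hole is empty at the start, any of the three.
- mould_a: A deep baking mould, an open plain steel cup, slightly tapered: 42 mm across the foot, 50 mm across the rim, 65 mm tall, wall 3 mm, about 90 g, standing upright, mouth up. Origin at the centre of its underside, z up its axis. The three listed moulds are alike; at the start two stand in the carrier and one stands loose on the bench, and which is which changes.
- mould_b: The same kind of deep baking mould, an open plain steel cup, slightly tapered: 42 mm across the foot, 50 mm across the rim, 65 mm tall, wall 3 mm, about 90 g, standing upright, mouth up. Origin at the centre of its underside, z up its axis. The three listed moulds are alike; at the start two stand in the carrier and one stands loose on the bench, and which is which changes.
- mould_c: The same kind of deep baking mould, an open plain steel cup, slightly tapered: 42 mm across the foot, 50 mm across the rim, 65 mm tall, wall 3 mm, about 90 g, standing upright, mouth up. Origin at the centre of its underside, z up its axis. The three listed moulds are alike; at the start two stand in the carrier and one stands loose on the bench, and which is which changes.
Not all that is in view belongs to the job. Leave any blue look-alike of the mould_a alone.

How it is judged:
By the outcome, as a careful person would: the job done as asked, in the order asked, and still so for the second after the job is handed in, with the robot touching nothing.
It also fails if it takes over 30 s, if anything falls off the work surface, if the arm or the gripper's body presses on something with over 40 N, if the wrist force passes 120 N, or if a joint passes its speed limit or range.

ROBOT

A 6-joint arm with a two-finger parallel gripper is mounted at the origin on the work surface. World frame = base frame: x ahead of the robot, y to its left, z up, the work surface at z = 0. Lengths are in m, angles in rad, forces in N, time in s.
With the tool pointing down it reaches from about 0.35 to 0.85 m from the base axis. Payload 8.1 kg.
Tool frame: the origin (TCP) lies between the finger pads; the fingertips stand 8 mm ahead of it and the grasp point (between the pads) lies 11 mm behind it; z points along the fingers, y is the line along which they close (so a half turn about z gives the same grasp; the last joint's range is limited). The gripper opens to 85 mm and grips with 20 to 120 N. Pads are 22 mm wide; open, the fingers measure 114 mm over their backs; the gripper's body (76 mm by 85 mm) begins 54 mm behind the grasp point. The pads swing forward as they close: fully open they stand 13 mm farther back than shut.
Start: joints at [-1.22, 0.13, 1.488, -0, 1.523, -0.085], TCP at [0.253, -0.544, 0.239] pointing down, gripper open.
Joint ranges: [-2.96, 2.96], [-0.89, 2.26], [0.02, 2.5], [-1.34, 4.48], [0, 2.73], [-2.66, 2.66]. Speed limits (rad/s): [2.39, 2.39, 2.79, 3.14, 3.14, 3.14].

INTERFACE

Orientations are given as a 3x3 rotation matrix whose columns are the frame's x, y, z axes.
In Python, from workcell import monitor, eyes, close_job gives the robot as it stands.
- The arm moves only by the tool servo_tool, never from a script. Its argument "series" is a list of rows, each an object of numbers: "dx", "dy", "dz": the shift along the tool's x, y, z in m; "rx", "ry", "rz": the turn, a rotation vector about the tool's x, y, z in degrees; "hand": the finger opening in m, from 0 to 0.0854. A call has 1 to 20 rows; each row shifts and turns the commanded pose from where the row before left it, along the tool's axes as they then stand; what a row does not reach is not made up. A row lasts 1/12 s, in which the tool goes at most 41.7 mm and 7.16 degrees, less where a joint would pass 70% of its speed; a pose out of reach is approached as far as the arm can. A call is refused whole if a number of a shift passes 0.0417 or a number of a turn 7.16, either way. A call with a gripper value outside its range is refused whole. The fingers move at their own pace and stop on an object; "newtons" is the grip in N (left out, the last holds). Time passes only in rows, so rows that do not move let the fingers close. It gives the time, the measured TCP pose, the force, the opening and the grip force at its end, in the units of the state.
- monitor.state(): the state, without advancing time (a new reading comes with each control period).
- eyes.capture(name): name is "side" or "top"; returns the picture (420x560x3 uint8, red, green, blue); there is no depth.
- eyes.get_calibration(name): a dict with "fx", "fy", "cx", "cy" (pixels), "position" and "orientation" of the camera in the world. Camera axes: x right, y up, looking along -z (the intrinsics and any distortion apply to the point x, -y, -z); pixel columns grow to the right and rows downward; lengths in m; the calibration is good to about 2 mm. A picture is of the moment at which its call begins. get_calibration takes no time and is no camera call.
- close_job(): hands the job in; it is judged then, once.
The state is a dict: "clock": time; "joint_pos": joint angles; "dq": joint speeds; "effort": joint torques, N m; "position": TCP position; "orientation": TCP orientation; "contact_force": force on the tool from outside, world axes, zero at the start; "torque": the same for the moment, N m; "grip_width": opening from 0.0 (shut) to 1.0 (fully open); "finger_force": force on a finger pad.
Only numpy, scipy, OpenCV 4.12 (cv2) and the standard library are available. Lean on these libraries where they do the work, as an engineer would, in place of code of your own. Each camera call takes 0.05 s, during which the arm holds its last target. There are 200 camera calls.

## Working session

There is one attempt and no reset: what is moved stays moved. The work goes in short steps, Python scripts to look and compute and a tool call to move; the robot and the scene stay as the last step left them, time stands still between calls to the robot, and variables do not carry over. Pictures are saved under pics/ and viewed, at most 10 in all, crops included, and the job is handed in when it is done.

Besides the shell and the picture viewer there is one more tool, called after "Call:" as name(argument=value, ...), one argument or row to a line, values as JSON. servo_tool: Moves the arm, as the interface text tells. Its arguments: {"type":"object","properties":{"series":{"type":"array"},"newtons":{"type":"number"}},"required":["series"]}

```bash
mkdir -p pics
python3 - <<'E'
from workcell import monitor, eyes
import cv2
for n in("top","side"):
    cv2.imwrite(f"pics/{n}0.png",eyes.capture(n)[:,:,::-1]); print(n,eyes.get_calibration(n))
print(monitor.state())
E
```

```text
top {'fx': 537.8530666446206, 'fy': 537.8530666446206, 'cx': 278.7973651837973, 'cy': 206.7633111870941, 'position': array([ 0.30418233, -0.05835657,  1.02292794]), 'orientation': array([[ 0.1339685 ,  0.96804538, -0.21199195],
       [-0.99098355,  0.13043296, -0.03064057],
       [-0.00201072,  0.21418541,  0.97679095]])}
side {'fx': 541.1315149422107, 'fy': 541.1315149422107, 'cx': 285.135575034713, 'cy': 207.87129933824843, 'position': array([0.41350656, 0.70455068, 0.62406553]), 'orientation': array([[-0.9903918 ,  0.07636003, -0.11529622],
       [-0.13802878, -0.59703882,  0.79024851],
       [-0.00849292,  0.79856984,  0.60184223]])}
{'clock': 0.1, 'joint_pos': array([-1.22038597e+00,  1.31070011e-01,  1.48918668e+00, -3.67093654e-05,
        1.52301650e+00, -8.54356846e-02]), 'dq': array([ 0.00073382, -0.0019082 , -0.00320692,  0.00010771,  0.00116766,
       -0.00026784]), 'effort': array([ 1.35448598e-03, -5.70949709e+01, -5.01943982e+01, -1.48963718e-04,
        8.16249725e-03, -6.96340453e-05]), 'position': array([ 0.25312553, -0.5434482 ,  0.23834972]), 'orientation': array([[ 9.06512468e-01,  4.22178601e-01, -6.11336526e-04],
       [ 4.22179030e-01, -9.06511122e-01,  1.56581862e-03],
       [ 1.06871756e-04, -1.67752757e-03, -9.99998587e-01]]), 'contact_force': array([ 0.52642272, -0.28332378,  0.72613873]), 'torque': array([-0.01912154,  0.00015727,  0.06251927]), 'finger_force': 0.0, 'grip_width': 1.0030065135000326}
```

View pics/top0.png

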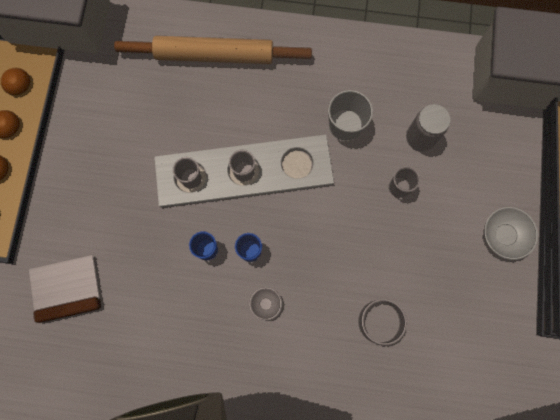

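View pics/side0.png

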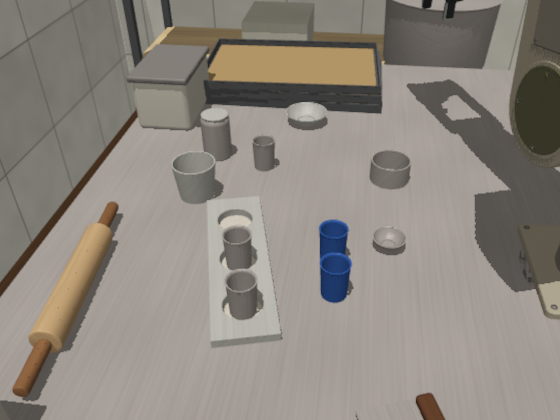

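Top view: the empty hole is at about (297,164), the loose mould's rim at about (405,180), and the seated moulds at (187,172) and (242,165). The side view agrees, with the loose mould at (264,150) and the empty hole at (236,220). Next I measure with both cameras and enlarge the crops.

```bash
cat > h.py <<'E'
import numpy as np, cv2
from workcell import monitor, eyes
K={n:eyes.get_calibration(n) for n in("top","side")}
def ray(n,u,v,z):
    c=K[n]; d=c["orientation"]@np.array([(u-c["cx"])/c["fx"],-(v-c["cy"])/c["fy"],-1])
    p=np.array(c["position"]); return p+d*(z-p[2])/d[2]
def proj(n,P):
    c=K[n]; q=(np.atleast_2d(P)-c["position"])@c["orientation"]
    return np.c_[c["cx"]+c["fx"]*q[:,0]/-q[:,2], c["cy"]+c["fy"]*q[:,1]/q[:,2]]
def circ(x,y,z,r):
    t=np.linspace(0,2*np.pi,60); return np.c_[x+r*np.cos(t),y+r*np.sin(t),0*t+z]
def crop(n,im,cen,w,h,s,polys):
    x0,y0=int(cen[0]-w/2),int(cen[1]-h/2)
    o=cv2.resize(im[y0:y0+h,x0:x0+w,::-1],None,fx=s,fy=s,interpolation=cv2.INTER_CUBIC)
    o=cv2.convertScaleAbs(o,alpha=1.3)
    for P,col in polys: cv2.polylines(o,[np.int32((proj(n,P)-[x0,y0]+.5)*s)],True,col,1)
    return o
E
python3 - <<'E'
from h import *
print("mould",ray("top",405,181,.065)," foot side",ray("side",264,163,.0),"rim side",ray("side",263.5,143,.065))
cs=[ray("top",u,v,.015) for u,v in[(155,157),(328,137.5),(333,183),(162,205)]]
print(np.round(cs,4), "mean",np.mean(cs,0)); print("hole",ray("top",297,164,.015),ray("side",236,218,.015))
print([np.linalg.norm(cs[i]-cs[i-1]) for i in range(4)])
m=ray("top",405,181,.065);h=ray("top",297,164,.015)
G,R,B=(0,255,0),(0,0,255),(255,0,0)
P=[(circ(m[0],m[1],.065,.025),G),(circ(m[0],m[1],0,.021),R),(circ(h[0],h[1],.015,.0315),G),(np.array(cs),B)]
t=crop("top",eyes.capture("top"),(345,165),190,100,4,P); cv2.imwrite("pics/t1.png",t)
s=crop("side",eyes.capture("side"),(245,225),130,245,3,P)
cv2.imwrite("pics/s1.png",s[:600])
E
```

```text
mould [ 0.59125877 -0.25215802  0.065     ]  foot side [ 0.60040362 -0.26818581  0.        ] rim side [ 0.59484162 -0.2419867   0.065     ]
[[ 0.5895  0.227   0.015 ]
 [ 0.6746 -0.1042  0.015 ]
 [ 0.5836 -0.1245  0.015 ]
 [ 0.4964  0.1961  0.015 ]] mean [0.58602966 0.04858728 0.015     ]
hole [ 0.61238227 -0.05050913  0.015     ] [ 0.6150024  -0.05333768  0.015     ]
[np.float64(0.09805712201275392), np.float64(0.3420103185236301), np.float64(0.09318124520706222), np.float64(0.33218432815775795)]
```

View pics/t1.png

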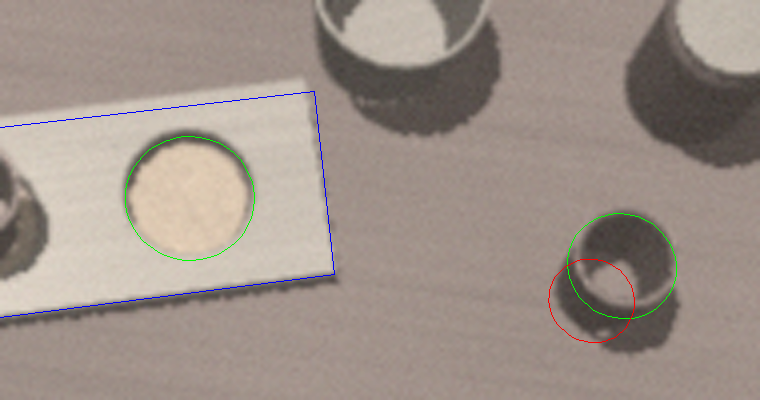

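View pics/s1.png

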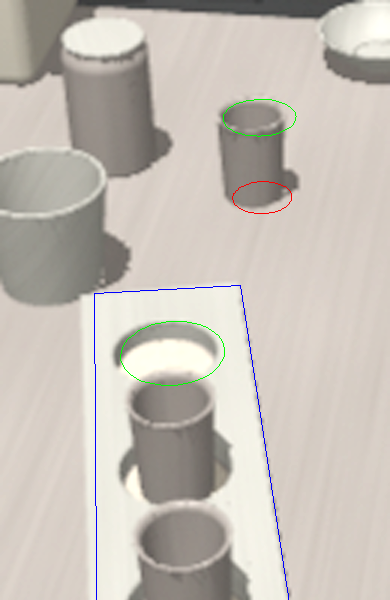

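The crops show the empty hole fits well, but the loose cup is a little smaller than the predicted 50 mm rim (about 100 px against 110 in the top crop, centre (406.8,180.2) in the full image). Before acting I check whether it really matches the seated moulds.

Run:
```python
from h import *
from scipy.optimize import least_squares
top,side=eyes.capture("top"),eyes.capture("side")
# triangulate rim centre of loose cup
f=lambda p:np.r_[proj("top",p)[0]-[406.8,180.2],proj("side",p)[0]-[263.8,141.3]]
r=least_squares(f,[.6,-.25,.06]); print("rim centre",r.x,"res px",r.fun)
m=r.x
f=lambda p:np.r_[proj("top",p)[0]-[297,163.2],proj("side",p)[0]-[236,219]]
h=least_squares(f,[.6,-.05,.015]); print("hole",h.x,h.fun); h=h.x
def cup(x,y,hh=.065,R=.025,r=.021): return [(circ(x,y,hh,R),(0,255,0)),(circ(x,y,0,r),(0,0,255))]
d=(np.array([.5895,.227])-[.6746,-.1042]); d/=np.linalg.norm(d)
P=cup(*m[:2])+[(circ(h[0],h[1],.015,.0315),(255,255,0))]
for u,v in[(187.5,171),(242.5,163.5)]:
    q=ray("top",u,v,.065);print("seated",q); P+=cup(*q[:2])
a=crop("top",top,(300,165),265,80,3,P); b=np.hstack([crop("side",side,(263,153),66,90,4,P),crop("side",side,(240,275),66,90,4,P),crop("side",side,(236,230),66,90,4,P)])
w=max(a.shape[1],b.shape[1]); pad=lambda i:cv2.copyMakeBorder(i,0,0,0,w-i.shape[1],0)
o=np.vstack([pad(a),pad(b)]); print(o.shape); cv2.imwrite("pics/c2.png",o[:600,:800])
```

```text
rim centre [ 0.59565247 -0.25630715  0.06030719] res px [ 0.06059603 -0.52243149  0.56154834  0.17377151]
hole [ 0.61418166 -0.0502991   0.01506369] [ 0.01114808 -0.09965183  0.0893264   0.02796175]
seated [0.55667378 0.14824732 0.065     ]
seated [0.58456132 0.04948407 0.065     ]
(600, 795, 3)
```

View pics/c2.png

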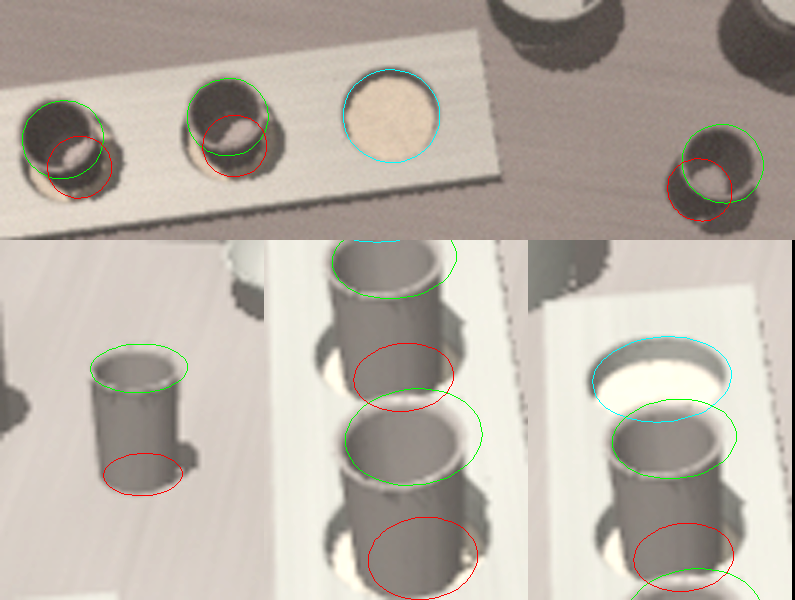

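Both seated moulds come out smaller than the model by the same ratio, so the loose cup is one of the set. Its centre is about (0.597, -0.256). The empty hole is at (0.614, -0.050), with 0.015 height recovered as expected. I move above the mould, turning the tool square to the world axes.

Call:
servo_tool(
  series=[
    {"rz": 5,"hand": 0.0854},
    {"rz": 5},
    {"rz": 5},
    {"rz": 5},
    {"rz": 5},
    {"dx": 0.023,"dy": -0.019},
    {"dx": 0.023,"dy": -0.019},
    {"dx": 0.023,"dy": -0.019},
    {"dx": 0.023,"dy": -0.019},
    {"dx": 0.023,"dy": -0.019},
    {"dx": 0.023,"dy": -0.019},
    {"dx": 0.023,"dy": -0.019},
    {"dx": 0.023,"dy": -0.019},
    {"dx": 0.023,"dy": -0.019},
    {"dx": 0.023,"dy": -0.019},
    {"dx": 0.023,"dy": -0.019},
    {"dx": 0.023,"dy": -0.019},
    {"dx": 0.023,"dy": -0.019},
    {"dx": 0.023,"dy": -0.019},
    {"dx": 0.022,"dy": -0.021},
  ],
  newtons=30,
)

```text
invalid input
```

Call:
servo_tool(
  series=[
    {"dx": 0,"dy": 0,"dz": 0,"rx": 0,"ry": 0,"rz": 5,"hand": 0.085},
  ],
  newtons=30,
)

```text
clock: 0.38
position: [0.2533, -0.5439, 0.2391]
orientation: [[0.939, 0.343, -0.0], [0.343, -0.939, 0.0], [0.0, -0.0, -1.0]]
contact_force: [0.8, -0.5, -0.5]
grip_width: 0.991
finger_force: 0.0
```

Call:
servo_tool(
  series=[
    {"dx": 0,"dy": 0,"dz": 0,"rx": 0,"ry": 0,"rz": 5,"hand": 0.085},
    {"dx": 0,"dy": 0,"dz": 0,"rx": 0,"ry": 0,"rz": 5,"hand": 0.085},
    {"dx": 0,"dy": 0,"dz": 0,"rx": 0,"ry": 0,"rz": 5,"hand": 0.085},
    {"dx": 0,"dy": 0,"dz": 0,"rx": 0,"ry": 0,"rz": 5,"hand": 0.085},
    {"dx": 0.023,"dy": -0.019,"dz": 0,"rx": 0,"ry": 0,"rz": 0,"hand": 0.085},
    {"dx": 0.023,"dy": -0.019,"dz": 0,"rx": 0,"ry": 0,"rz": 0,"hand": 0.085},
    {"dx": 0.023,"dy": -0.019,"dz": 0,"rx": 0,"ry": 0,"rz": 0,"hand": 0.085},
    {"dx": 0.023,"dy": -0.019,"dz": 0,"rx": 0,"ry": 0,"rz": 0,"hand": 0.085},
    {"dx": 0.023,"dy": -0.019,"dz": 0,"rx": 0,"ry": 0,"rz": 0,"hand": 0.085},
    {"dx": 0.023,"dy": -0.019,"dz": 0,"rx": 0,"ry": 0,"rz": 0,"hand": 0.085},
    {"dx": 0.023,"dy": -0.019,"dz": 0,"rx": 0,"ry": 0,"rz": 0,"hand": 0.085},
    {"dx": 0.023,"dy": -0.019,"dz": 0,"rx": 0,"ry": 0,"rz": 0,"hand": 0.085},
    {"dx": 0.023,"dy": -0.019,"dz": 0,"rx": 0,"ry": 0,"rz": 0,"hand": 0.085},
    {"dx": 0.023,"dy": -0.019,"dz": 0,"rx": 0,"ry": 0,"rz": 0,"hand": 0.085},
    {"dx": 0.023,"dy": -0.019,"dz": 0,"rx": 0,"ry": 0,"rz": 0,"hand": 0.085},
    {"dx": 0.023,"dy": -0.019,"dz": 0,"rx": 0,"ry": 0,"rz": 0,"hand": 0.085},
    {"dx": 0.023,"dy": -0.019,"dz": 0,"rx": 0,"ry": 0,"rz": 0,"hand": 0.085},
    {"dx": 0.023,"dy": -0.019,"dz": 0,"rx": 0,"ry": 0,"rz": 0,"hand": 0.085},
    {"dx": 0.022,"dy": -0.021,"dz": 0,"rx": 0,"ry": 0,"rz": 0,"hand": 0.085},
  ],
)

```text
clock: 1.97
position: [0.5985, -0.2562, 0.2392]
orientation: [[1.0, -0.001, 0.0], [-0.001, -1.0, -0.0], [0.0, 0.0, -1.0]]
contact_force: [-0.3, 0.1, -0.1]
grip_width: 0.998
finger_force: 0.0
```

Call:
servo_tool(
  series=[
    {"dx": -0.001,"dy": 0,"dz": 0.025,"rx": 0,"ry": 0,"rz": 0,"hand": 0.085},
    {"dx": 0,"dy": 0,"dz": 0.025,"rx": 0,"ry": 0,"rz": 0,"hand": 0.085},
    {"dx": 0,"dy": 0,"dz": 0.025,"rx": 0,"ry": 0,"rz": 0,"hand": 0.085},
    {"dx": 0,"dy": 0,"dz": 0.025,"rx": 0,"ry": 0,"rz": 0,"hand": 0.085},
    {"dx": 0,"dy": 0,"dz": 0.02,"rx": 0,"ry": 0,"rz": 0,"hand": 0.085},
    {"dx": 0,"dy": 0,"dz": 0.02,"rx": 0,"ry": 0,"rz": 0,"hand": 0.085},
    {"dx": 0,"dy": 0,"dz": 0.015,"rx": 0,"ry": 0,"rz": 0,"hand": 0.085},
    {"dx": 0,"dy": 0,"dz": 0,"rx": 0,"ry": 0,"rz": 0,"hand": 0.085},
  ],
)

```text
clock: 2.63
position: [0.5938, -0.2557, 0.0795]
orientation: [[1.0, -0.001, -0.006], [-0.001, -1.0, 0.003], [-0.006, -0.003, -1.0]]
contact_force: [-0.5, 0.5, 0.1]
grip_width: 0.995
finger_force: 0.0
```

Run:
```python
from h import *
a=crop("top",eyes.capture("top"),(400,180),130,130,3,[]);b=crop("side",eyes.capture("side"),(263,140),130,130,3,[])
cv2.imwrite("pics/g3.png",np.hstack([a,b]))
```

```text
(no output)
```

View pics/g3.png

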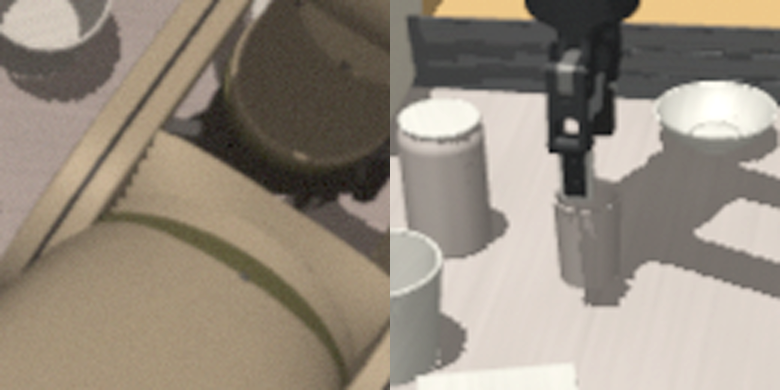

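The side view shows the fingers just above the rim, straddling the cup. The descent was cut short by speed limits, so I finish it slower and close.

Call:
servo_tool(
  series=[
    {"dx": 0.003,"dy": 0,"dz": 0.008,"rx": -0.17,"ry": 0.34,"rz": 0,"hand": 0.085},
    {"dx": 0,"dy": 0,"dz": 0.008,"rx": 0,"ry": 0,"rz": 0,"hand": 0.085},
    {"dx": 0,"dy": 0,"dz": 0.008,"rx": 0,"ry": 0,"rz": 0,"hand": 0.085},
    {"dx": 0,"dy": 0,"dz": 0.008,"rx": 0,"ry": 0,"rz": 0,"hand": 0.085},
    {"dx": 0,"dy": 0,"dz": 0.007,"rx": 0,"ry": 0,"rz": 0,"hand": 0.085},
    {"dx": 0,"dy": 0,"dz": 0,"rx": 0,"ry": 0,"rz": 0,"hand": 0.085},
  ],
)

```text
clock: 3.23
position: [0.5982, -0.2565, 0.0428]
orientation: [[1.0, -0.001, 0.003], [-0.001, -1.0, -0.001], [0.003, 0.001, -1.0]]
contact_force: [0.5, 0.1, -0.0]
grip_width: 0.996
finger_force: 0.0
```

Call:
servo_tool(
  series=[
    {"dx": 0,"dy": 0,"dz": 0.002,"rx": 0.05,"ry": -0.17,"rz": 0,"hand": 0.03},
    {"dx": 0,"dy": 0,"dz": 0,"rx": 0,"ry": 0,"rz": 0,"hand": 0.03},
    {"dx": 0,"dy": 0,"dz": 0,"rx": 0,"ry": 0,"rz": 0,"hand": 0.03},
    {"dx": 0,"dy": 0,"dz": 0,"rx": 0,"ry": 0,"rz": 0,"hand": 0.03},
    {"dx": 0,"dy": 0,"dz": 0,"rx": 0,"ry": 0,"rz": 0,"hand": 0.03},
    {"dx": 0,"dy": 0,"dz": 0,"rx": 0,"ry": 0,"rz": 0,"hand": 0.03},
    {"dx": 0,"dy": 0,"dz": 0,"rx": 0,"ry": 0,"rz": 0,"hand": 0.03},
    {"dx": 0,"dy": 0,"dz": 0,"rx": 0,"ry": 0,"rz": 0,"hand": 0.03},
  ],
  newtons=30,
)

```text
clock: 3.9
position: [0.6001, -0.2573, 0.044]
orientation: [[1.0, -0.0, 0.004], [-0.0, -1.0, -0.003], [0.004, 0.003, -1.0]]
contact_force: [-0.4, 2.0, 5.6]
grip_width: 0.542
finger_force: 30.8
```

Gripped at about 46 mm, which fits the taper. Lift, then check the grip.

Call:
servo_tool(
  series=[
    {"dx": 0,"dy": 0,"dz": -0.005,"rx": 0,"ry": 0,"rz": 0,"hand": 0.03},
    {"dx": 0,"dy": 0,"dz": -0.01,"rx": 0,"ry": 0,"rz": 0,"hand": 0.03},
    {"dx": 0,"dy": 0,"dz": -0.015,"rx": 0,"ry": 0,"rz": 0,"hand": 0.03},
    {"dx": 0,"dy": 0,"dz": -0.015,"rx": 0,"ry": 0,"rz": 0,"hand": 0.03},
    {"dx": 0,"dy": 0,"dz": -0.015,"rx": 0,"ry": 0,"rz": 0,"hand": 0.03},
    {"dx": 0,"dy": 0,"dz": -0.015,"rx": 0,"ry": 0,"rz": 0,"hand": 0.03},
    {"dx": 0,"dy": 0,"dz": -0.015,"rx": 0,"ry": 0,"rz": 0,"hand": 0.03},
    {"dx": 0,"dy": 0,"dz": -0.01,"rx": 0,"ry": 0,"rz": 0,"hand": 0.03},
    {"dx": 0,"dy": 0,"dz": 0,"rx": 0,"ry": 0,"rz": 0,"hand": 0.03},
  ],
)

```text
clock: 4.65
position: [0.6013, -0.258, 0.1481]
orientation: [[1.0, -0.001, 0.009], [-0.001, -1.0, -0.005], [0.009, 0.005, -1.0]]
contact_force: [-0.2, -0.1, 0.3]
grip_width: 0.546
finger_force: 30.9
```

Run:
```python
from h import *
b=crop("side",eyes.capture("side"),(250,150),180,180,3,[])
cv2.imwrite("pics/l4.png",b)
```

```text
(no output)
```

View pics/l4.png

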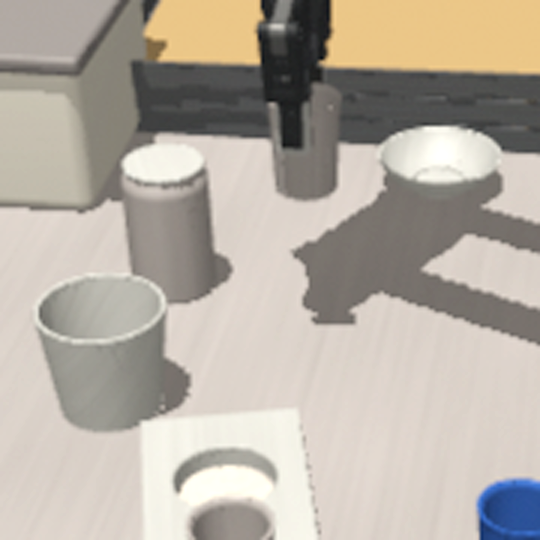

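The mould hangs upright in the grip with its foot centre at crop (306,188). I measure its offset from the TCP.

Run:
```python
from h import *
im=eyes.capture("side"); p=monitor.state()["position"]
print(p, ray("side",160+306/3,60+187/3,p[2]-.044))
P=[(circ(x,p[1],p[2]-.044+z,r),c) for x,c in[(p[0],(0,0,255)),(p[0]-.004,(0,255,0))] for z,r in[(0,.021),(.065,.025)]]
cv2.imwrite("pics/m5.png",crop("side",im,(262,110),70,80,7,P))
```

```text
[ 0.59979996 -0.25723395  0.1442868 ] [ 0.60054698 -0.26390563  0.1002868 ]
```

View pics/m5.png

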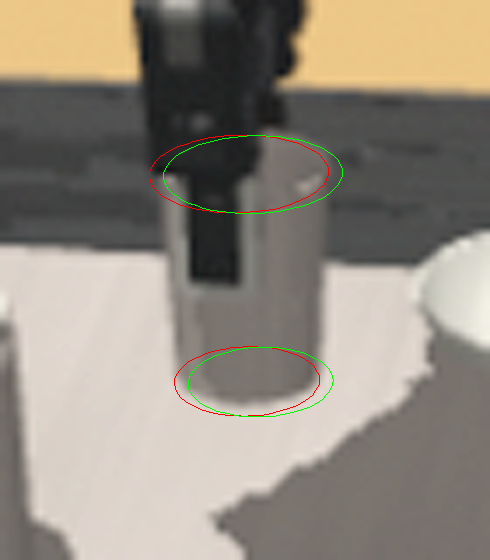

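The mould is centred on the TCP to within about 1 mm. Now I carry it over the hole.

Call:
servo_tool(
  series=[
    {"dx": 0.002,"dy": -0.01,"dz": 0,"rx": 0.2,"ry": -0.3,"rz": 0,"hand": 0.03},
    {"dx": 0.002,"dy": -0.017,"dz": 0,"rx": 0,"ry": 0,"rz": 0,"hand": 0.03},
    {"dx": 0.002,"dy": -0.02,"dz": 0,"rx": 0,"ry": 0,"rz": 0,"hand": 0.03},
    {"dx": 0.002,"dy": -0.02,"dz": 0,"rx": 0,"ry": 0,"rz": 0,"hand": 0.03},
    {"dx": 0.002,"dy": -0.02,"dz": 0,"rx": 0,"ry": 0,"rz": 0,"hand": 0.03},
    {"dx": 0.002,"dy": -0.02,"dz": 0,"rx": 0,"ry": 0,"rz": 0,"hand": 0.03},
    {"dx": 0.001,"dy": -0.02,"dz": 0,"rx": 0,"ry": 0,"rz": 0,"hand": 0.03},
    {"dx": 0.001,"dy": -0.02,"dz": 0,"rx": 0,"ry": 0,"rz": 0,"hand": 0.03},
    {"dx": 0.001,"dy": -0.02,"dz": 0,"rx": 0,"ry": 0,"rz": 0,"hand": 0.03},
    {"dx": 0,"dy": -0.02,"dz": 0,"rx": 0,"ry": 0,"rz": 0,"hand": 0.03},
    {"dx": 0,"dy": -0.015,"dz": 0,"rx": 0,"ry": 0,"rz": 0,"hand": 0.03},
    {"dx": 0,"dy": -0.005,"dz": 0,"rx": 0,"ry": 0,"rz": 0,"hand": 0.03},
    {"dx": 0,"dy": 0,"dz": 0,"rx": 0,"ry": 0,"rz": 0,"hand": 0.03},
    {"dx": 0,"dy": 0,"dz": 0,"rx": 0,"ry": 0,"rz": 0,"hand": 0.03},
  ],
)

```text
clock: 5.92
position: [0.6143, -0.0499, 0.1432]
orientation: [[1.0, 0.0, -0.003], [0.0, -1.0, 0.001], [-0.003, -0.001, -1.0]]
contact_force: [0.3, -0.1, -0.9]
grip_width: 0.542
finger_force: 30.9
```

Call:
servo_tool(
  series=[
    {"dx": 0,"dy": 0,"dz": 0.01,"rx": 0,"ry": 0,"rz": 0,"hand": 0.03},
    {"dx": 0,"dy": 0,"dz": 0.012,"rx": 0,"ry": 0,"rz": 0,"hand": 0.03},
    {"dx": 0,"dy": 0,"dz": 0.012,"rx": 0,"ry": 0,"rz": 0,"hand": 0.03},
    {"dx": 0,"dy": 0,"dz": 0.012,"rx": 0,"ry": 0,"rz": 0,"hand": 0.03},
    {"dx": 0,"dy": 0,"dz": 0.012,"rx": 0,"ry": 0,"rz": 0,"hand": 0.03},
    {"dx": 0,"dy": 0,"dz": 0.012,"rx": 0,"ry": 0,"rz": 0,"hand": 0.03},
    {"dx": 0,"dy": 0,"dz": 0.003,"rx": 0,"ry": 0,"rz": 0,"hand": 0.03},
    {"dx": 0,"dy": 0,"dz": 0,"rx": 0,"ry": 0,"rz": 0,"hand": 0.03},
    {"dx": 0,"dy": 0,"dz": 0,"rx": 0,"ry": 0,"rz": 0,"hand": 0.03},
  ],
)

```text
clock: 6.67
position: [0.6143, -0.0499, 0.0704]
orientation: [[1.0, -0.001, -0.003], [-0.001, -1.0, 0.001], [-0.003, -0.001, -1.0]]
contact_force: [0.9, -1.2, -0.1]
grip_width: 0.545
finger_force: 30.9
```

Run:
```python
from h import *
p=monitor.state()["position"];print(p)
P=[(circ(p[0]-.001,p[1],p[2]-.044,.021),(0,0,255)),(circ(.6142,-.0503,.015,.0315),(0,255,0))]
a=crop("side",eyes.capture("side"),(236,215),90,110,5,P)
b=crop("top",eyes.capture("top"),(297,164),70,110,5,P)
cv2.imwrite("pics/p6.png",np.hstack([a,b]))
```

```text
[ 0.6142923  -0.04989258  0.07038613]
```

View pics/p6.png

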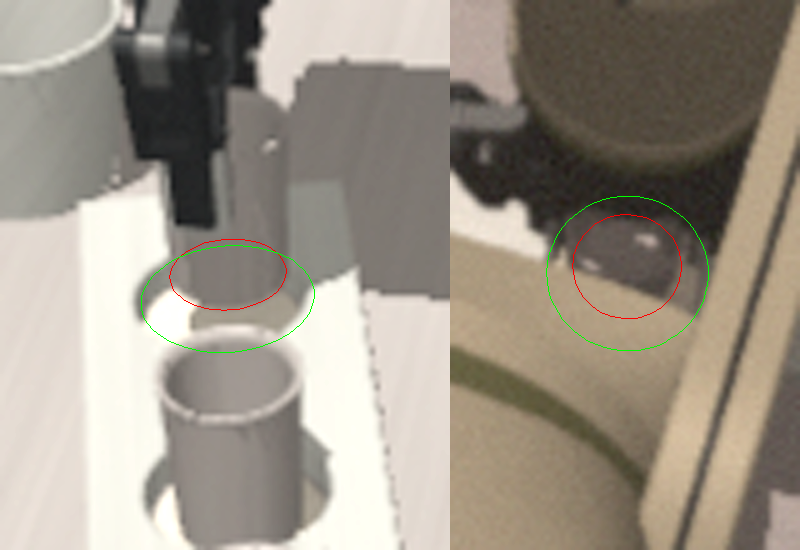

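The foot sits centred in the hole outline in both views (side crop: foot centre 228, hole centre 227). I lower it to the bench.

Call:
servo_tool(
  series=[
    {"dx": 0,"dy": 0,"dz": 0.006,"rx": 0,"ry": 0,"rz": 0,"hand": 0.03},
    {"dx": 0,"dy": 0,"dz": 0.006,"rx": 0,"ry": 0,"rz": 0,"hand": 0.03},
    {"dx": 0,"dy": 0,"dz": 0.006,"rx": 0,"ry": 0,"rz": 0,"hand": 0.03},
    {"dx": 0,"dy": 0,"dz": 0.004,"rx": 0,"ry": 0,"rz": 0,"hand": 0.03},
    {"dx": 0,"dy": 0,"dz": 0.002,"rx": 0,"ry": 0,"rz": 0,"hand": 0.03},
    {"dx": 0,"dy": 0,"dz": 0,"rx": 0,"ry": 0,"rz": 0,"hand": 0.03},
    {"dx": 0,"dy": 0,"dz": 0,"rx": 0,"ry": 0,"rz": 0,"hand": 0.03},
  ],
)

```text
clock: 7.35
position: [0.6141, -0.0498, 0.0463]
orientation: [[1.0, -0.001, -0.003], [-0.001, -1.0, 0.001], [-0.003, -0.001, -1.0]]
contact_force: [0.3, 0.4, -0.9]
grip_width: 0.541
finger_force: 30.9
```

Call:
servo_tool(
  series=[
    {"dx": 0,"dy": 0,"dz": 0.001,"rx": 0,"ry": 0,"rz": 0,"hand": 0.03},
    {"dx": 0,"dy": 0,"dz": 0.001,"rx": 0,"ry": 0,"rz": 0,"hand": 0.03},
    {"dx": 0,"dy": 0,"dz": 0,"rx": 0,"ry": 0,"rz": 0,"hand": 0.03},
  ],
)

```text
clock: 7.6
position: [0.6143, -0.0499, 0.0446]
orientation: [[1.0, -0.001, -0.002], [-0.001, -1.0, 0.001], [-0.002, -0.001, -1.0]]
contact_force: [-0.6, -0.5, -1.3]
grip_width: 0.538
finger_force: 30.9
```

Call:
servo_tool(
  series=[
    {"dx": 0,"dy": 0,"dz": 0.001,"rx": 0,"ry": 0,"rz": 0,"hand": 0.03},
    {"dx": 0,"dy": 0,"dz": 0,"rx": 0,"ry": 0,"rz": 0,"hand": 0.03},
    {"dx": 0,"dy": 0,"dz": 0,"rx": 0,"ry": 0,"rz": 0,"hand": 0.03},
  ],
)

```text
clock: 7.85
position: [0.6147, -0.0499, 0.0442]
orientation: [[1.0, -0.001, -0.001], [-0.001, -1.0, 0.001], [-0.001, -0.001, -1.0]]
contact_force: [-0.4, 1.2, 3.5]
grip_width: 0.546
finger_force: 31.1
```

Contact at 0.044, the same height as when I picked it up, so the mould is on the bench. Release and retreat upward.

Call:
servo_tool(
  series=[
    {"dx": 0,"dy": 0,"dz": 0,"rx": 0,"ry": 0,"rz": 0,"hand": 0.055},
    {"dx": 0,"dy": 0,"dz": 0,"rx": 0,"ry": 0,"rz": 0,"hand": 0.065},
    {"dx": 0,"dy": 0,"dz": 0,"rx": 0,"ry": 0,"rz": 0,"hand": 0.075},
    {"dx": 0,"dy": 0,"dz": 0,"rx": 0,"ry": 0,"rz": 0,"hand": 0.075},
    {"dx": 0,"dy": 0,"dz": 0,"rx": 0,"ry": 0,"rz": 0,"hand": 0.075},
    {"dx": 0,"dy": 0,"dz": 0,"rx": 0,"ry": 0,"rz": 0,"hand": 0.075},
    {"dx": 0,"dy": 0,"dz": -0.008,"rx": 0,"ry": 0,"rz": 0,"hand": 0.075},
    {"dx": 0,"dy": 0,"dz": -0.015,"rx": 0,"ry": 0,"rz": 0,"hand": 0.075},
    {"dx": 0,"dy": 0,"dz": -0.015,"rx": 0,"ry": 0,"rz": 0,"hand": 0.075},
    {"dx": 0,"dy": 0,"dz": -0.015,"rx": 0,"ry": 0,"rz": 0,"hand": 0.075},
    {"dx": 0,"dy": 0,"dz": -0.015,"rx": 0,"ry": 0,"rz": 0,"hand": 0.075},
    {"dx": 0,"dy": 0,"dz": -0.015,"rx": 0,"ry": 0,"rz": 0,"hand": 0.075},
    {"dx": 0,"dy": 0,"dz": -0.015,"rx": 0,"ry": 0,"rz": 0,"hand": 0.075},
    {"dx": 0,"dy": 0,"dz": -0.015,"rx": 0,"ry": 0,"rz": 0,"hand": 0.075},
    {"dx": 0,"dy": 0,"dz": 0,"rx": 0,"ry": 0,"rz": 0,"hand": 0.075},
  ],
)

```text
clock: 9.1
position: [0.6167, -0.0504, 0.1612]
orientation: [[1.0, -0.001, 0.004], [-0.001, -1.0, 0.0], [0.004, -0.0, -1.0]]
contact_force: [1.0, -0.7, 1.0]
grip_width: 0.87
finger_force: 0.0
```

Run:
```python
from h import *
cv2.imwrite("pics/e7.png",crop("side",eyes.capture("side"),(240,240),180,190,3,[]))
```

```text
(no output)
```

View pics/e7.png

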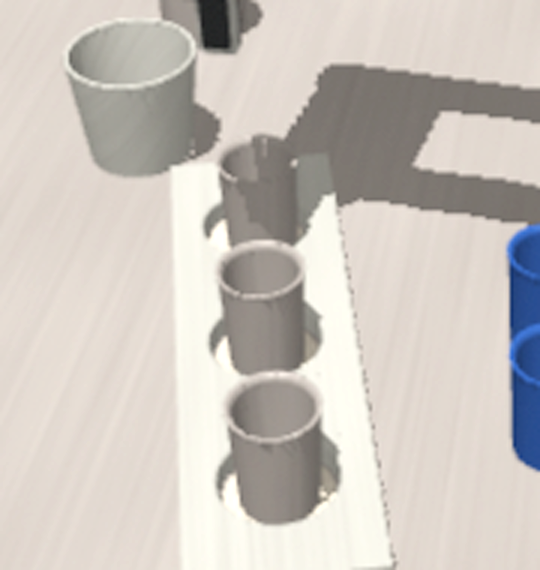

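All three moulds stand upright in their holes at equal heights, with the new one at crop (262,190). The gripper is clear, so I hand the job in.

```bash
python3 -c "
from workcell import close_job
print(close_job())"
```

```text
the job is handed in; nothing more can be done
None
```

The loose mould now stands upright on the bench in the carrier's empty hole, the other two moulds were left untouched, and the job was handed in at about 9 s; the hand-in gave no verdict.

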